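# Try the crucible case's catch, free it if it holds, and hold the cover open

### The arm

A 6-joint arm with a two-finger parallel gripper is mounted at the origin on a cart in front of the work surface, level with it; the furniture and walls round the work are solid. World frame = base frame: x ahead of the robot, y to its left, z up, the work surface at z = 0. Lengths are in m, angles in degrees, forces in N, time in s.
With the tool pointing down it reaches from about 0.35 to 0.875 m from the base axis. Payload 4.2 kg.
Tool frame: the origin (TCP) lies midway between the tips of the shut fingers; the grasp point (between the pads) lies r.grasp_offset behind it (r.grasp_offset is the distance from the TCP to the grasp point, in m); z points along the fingers, y is the direction in which the jaws open and shut (so a half turn about z gives the same grasp; the last joint's range is limited). The gripper opens to 87 mm and grips with 3 to 60 N. Pads are 19 mm wide; open, the fingers measure 117 mm over their backs; the gripper's body (75 mm by 190 mm) begins 51 mm behind the grasp point.
Start: joints at [80.363, 22.042, 0.453, 0, -68.411, -14.817], TCP at [0.259, 0.569, 0.223] pointing down, gripper open.
Joint ranges: [-179.83, 179.83], [-69.29, 118.12], [-61.27, 80.66], [-181.25, 117.63], [-171.15, -9.14], [-177.46, 177.46]. Speed limits (degrees/s): [159.86, 159.86, 180, 180, 180, 180].

### API

Orientations are given as a 3x3 rotation matrix whose columns are the frame's x, y, z axes.
In Python, from station import sense, optics, r gives the robot as it stands. The module is installed in compiled form; this text tells all that it offers.
- The arm moves only by the tool servo_tool, never from a script. Its argument "deltas" is a list of rows, each an object with "slide": the shift along the tool's x, y, z in units of 25 mm (1.0 is 25 mm), a list of three; "spin": the turn about the tool's z in units of 8 degrees (1.0 is 8 degrees). A call has 1 to 10 rows; each row shifts and turns the pose as measured when the row begins, along the tool's axes as they then stand; what a row does not reach is not made up. A row lasts 1/10 s, in which the tool goes at most 50 mm and 8.59 degrees, less where a joint would pass 70% of its speed; a pose out of reach is approached as far as the arm can. A call is refused whole if a number of a shift passes 1 or a number of a turn 1, either way. A call with a gripper value outside its range is refused whole. "gripper" is the closure in counts, from 0 (fully open) to 255 (shut), set as the call begins (left out, the last holds). The fingers move at their own pace and stop on an object; the grip force is fixed at half the most. Time passes only in rows, so rows that do not move let the fingers close. It gives the time, the measured TCP pose, the force and the opening at its end, in the units of the state.
- sense(): the state, without advancing time (a new reading comes with each control period).
- optics.capture(name): name is "side" or "top" or "wrist"; returns a dict with "frame" (480x640x3 uint8, red, green, blue), "camera_matrix" (3x3 intrinsics, pixels), "eye" and "rotation" of the camera in the world. Camera axes: x right, y down, z forward; pixel columns grow to the right and rows downward; lengths in m; the calibration is good to about 2 mm. A picture is of the moment at which its call begins. There is no depth.
- r.finish_job(): hands the job in, once; it reports no verdict.
The state is a dict: "time_s": time; "joints": joint angles; "joint_velocities": joint speeds; "effort": joint torques, N m; "tcp_pos": TCP position; "ee_rot": TCP orientation; "wrist_force": force on the tool from outside, world axes, zero at the start; "moment": the same for the moment, N m; "gripper_width": opening from 0.0 (shut) to 1.0 (fully open).
Only numpy, scipy, OpenCV 4.12 (cv2) and the standard library are available. Lean on these libraries where they do the work, as an engineer would, in place of code of your own. Each camera call takes 0.05 s, during which the arm holds its last target.

### The job

Open the grey crucible case for a colleague. First tug its cover gently upward by the pull bar to learn whether the catch inside is holding; only if it holds, let the cover down again and press the release paddle at the front of the case until the catch lets go (if the cover comes up freely, leave the paddle alone). Then raise the cover to about 60 degrees and finish while still holding it there - it falls shut if let go - without disturbing the other things on the bench.

Things in the scene. Friction and masses are not known exactly. Their poses are not given: they have to be found in the camera images.
- case: Fixed open-topped grey metal case, 150 (x) x 200 (y) x 74 mm high, a wooden crucible block inside. Origin under its centre on the worktop; front towards its own -x (roughly to the robot), z up. A catch hidden in the housing behind its front wall may or may not hold the cover at the start; nothing outside shows which. Forcing the cover against it with over 60 N counts as damage.
- cover (a joint): Cover (clear panel in an aluminium frame, 158 x 200 x 7 mm, about 0.4 kg), hinged at its back edge. Radians: 0 shut, grows as the front edge rises, stop at 1.3. If the catch holds, it comes up only about 0.04 rad (8 mm at the pull bar) and stops dead; if not, it rises freely with about 3 N at the bar. It falls shut by its own weight when let go, even from 1.3.
- cover_hinge (a point): Point on the cover's hinge axis, midway along it: in the case's frame at x +80, y 0, z 80 mm. The axis runs along the case's y.
- pull_bar (a point): Middle of the cover's pull bar: round steel bar 10 mm thick, 80 mm long, parallel to the case's y, on two arms ahead of the cover's front edge (gap 35 mm). Cover shut: at x -118, y -30, z 85 mm in the case's frame; 198 mm from the hinge axis. Can be pinched from above, fingers before and behind it; it turns between the fingers as the cover swings. Moves with the cover.
- release (a joint): Release paddle, hinged along the case's y. Radians: 0 at rest, grows as it is pressed down, stop at 0.6, springs back. 2 N at its middle starts it, 4 to 6 N presses it down. A catch that holds is pushed back: lets go by 0.3, firm stop near 0.35 (12 mm down), then stays free. With no catch to push the paddle goes on to 0.6; pressing it past 0.2 then is a fault.
- paddle (a point): Middle of the top face of the release paddle: a flat steel tongue 34 (x) x 30 (y) x 6 mm that sticks out of the front of the case, at rest at x -102, y +65, z 65 mm in the case's frame, to the left of the pull bar as the robot sees it; 36 mm ahead of its hinge axis.
- carriage (a joint): Slide inside the closed housing that carries the catch; not visible. Metres: 0 at the start always (whether the catch holds or not), grows to 0.007 as the paddle pushes a catch that holds (0.003 at paddle 0.2), and stays there; does not move if the catch is not holding.
- timer_c (a point): Bystander: small white bench timer, 62 x 66 x 23 mm, lying flat; its centre.
- die_c (a point): Bystander: steel pellet die, a squat cylinder 45 mm wide, 38 mm high; its centre.
- punch_c (a point): Bystander: steel die punch, 27 mm wide, 52 mm high, standing; its centre.
- spanner_c (a point): Bystander: spanner lying flat, 31 x 159 x 9 mm; its centre.
- hex_key_c (a point): Bystander: bent black hex key lying flat, 32 x 94 x 8 mm; its centre.

How it is judged:
By the outcome, as a careful person would: the job done as asked, in the order asked, and still so for the second after the job is handed in, while the arm keeps its last pose, push and grip.
It also fails if it takes over 51 s, if anything falls off the work surface, if the arm or the gripper's body presses on something with over 40 N, if the wrist force passes 120 N, or if a joint passes its speed limit or range.

## Working session

There is one attempt and no reset: what is moved stays moved. The work goes in short steps, Python scripts to look and compute and a tool call to move; the robot and the scene stay as the last step left them, time stands still between calls to the robot, and variables do not carry over. Pictures are saved under pics/ and viewed, and the job is handed in when it is done.

Besides the shell and the picture viewer there is one more tool, called after "Call:" by a JSON object that holds its "method" and its "body", one argument or row to a line. servo_tool: Moves the arm, as the interface text tells. Its arguments: {"type":"object","properties":{"deltas":{"type":"array"},"gripper":{"type":"number"}},"required":["deltas"]}

```bash
mkdir -p pics
python3 - <<'E'
from station import sense, optics, r
import cv2
s=sense(); print(s, r.grasp_offset)
for n in ["side","top"]:
    c=optics.capture(n); cv2.imwrite(f"pics/{n}0.png",c["frame"][:,:,::-1]); print(n,c["camera_matrix"].tolist(),c["eye"],c["rotation"])
E
```

```text
{'time_s': 0.0, 'joints': array([ 8.03626639e+01,  2.20929519e+01,  3.80082694e-01, -2.87288463e-02,
       -6.84093603e+01, -1.48169959e+01]), 'joint_velocities': array([ 0.05297364,  0.1168953 , -0.05770628, -0.02658901,  0.04998396,
       -0.0179848 ]), 'effort': array([-6.28467242e-04, -3.90665352e+01,  1.87407446e+01,  4.22017962e+00,
        1.09317707e-02, -1.83534021e-04]), 'tcp_pos': array([0.2584624 , 0.5684067 , 0.22143925]), 'ee_rot': array([[ 9.10214954e-01, -4.14135329e-01, -8.16784299e-04],
       [-4.14136123e-01, -9.10212706e-01, -2.02510342e-03],
       [ 9.52194248e-05,  2.18153930e-03, -9.99997616e-01]]), 'wrist_force': array([ 0.76152123, -0.98740258,  0.03772455]), 'moment': array([ 0.04638049, -0.0280417 ,  0.03703771]), 'gripper_width': 1.0003096249968066} 0.0187
side [[436.9747229723695, 0.0, 319.6526277809684], [0.0, 436.9747229723695, 244.36513562613965], [0.0, 0.0, 1.0]] [ 0.29133589 -1.0902904   0.41130022] [[ 0.95832111 -0.11796611  0.26020116]
 [-0.28550863 -0.36270688  0.88708993]
 [-0.01026979 -0.92440668 -0.38127001]]
top [[565.5648071728864, 0.0, 322.2449853157183], [0.0, 565.5648071728864, 239.69790859102443], [0.0, 0.0, 1.0]] [ 0.34123088 -0.31659592  1.22658475] [[-0.02163456 -0.99031733  0.13712596]
 [-0.9997098   0.01997538 -0.0134644 ]
 [ 0.01059489 -0.13737747 -0.9904621 ]]
```

View pics/side0.png

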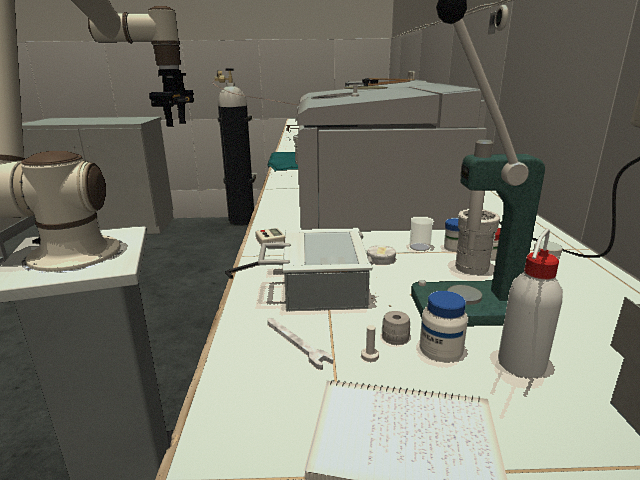

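View pics/top0.png

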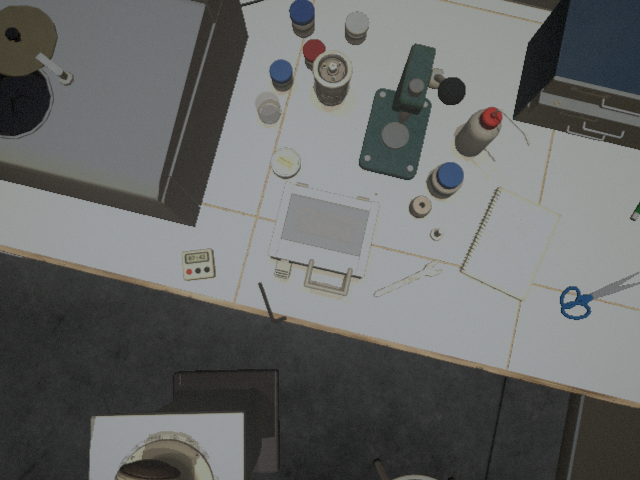

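The top view shows the case near (325,232), the pull bar near (327,290), the paddle near (283,268), and the hex key near (268,302), close to the paddle. I'll zoom in next.

Run:
```python
import cv2
a=cv2.imread("pics/top0.png")[170:330,240:400]; cv2.imwrite("pics/top0z.png",cv2.resize(a,(800,800),interpolation=cv2.INTER_CUBIC)[200:800])
a=cv2.imread("pics/side0.png")[215:325,220:380]; cv2.imwrite("pics/side0z.png",cv2.resize(a,(800,550),interpolation=cv2.INTER_CUBIC))
```

```text
(no output)
```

View pics/top0z.png

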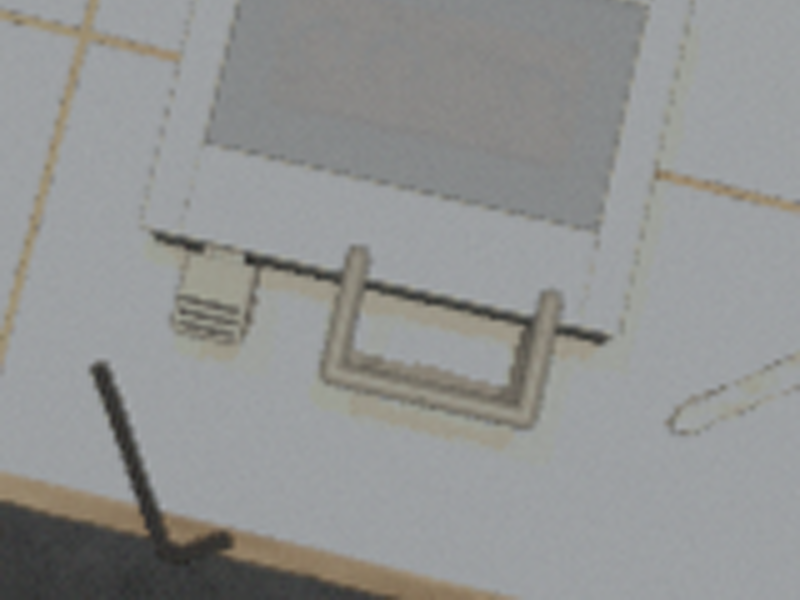

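View pics/side0z.png

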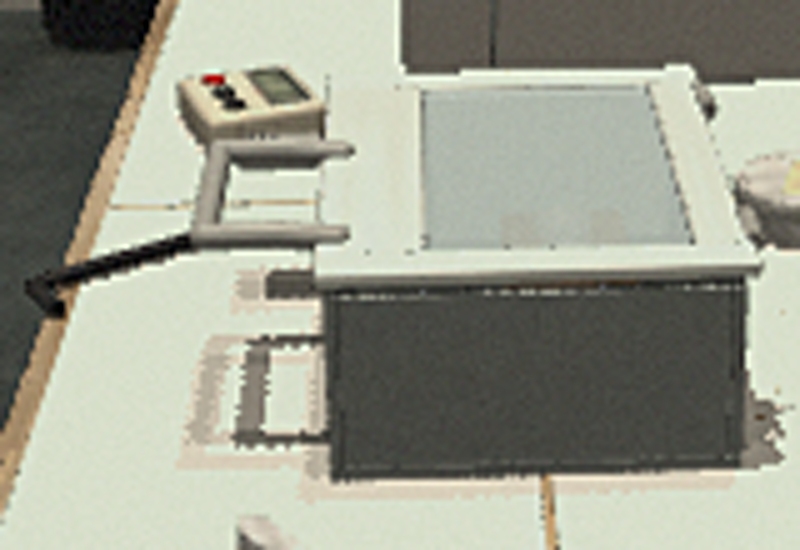

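```bash
cat > h.py <<'E'
import numpy as np
K={};E={};R={}
K['top']=np.array([[565.5648,0,322.245],[0,565.5648,239.698],[0,0,1]]);E['top']=np.array([0.34123088,-0.31659592,1.22658475])
R['top']=np.array([[-0.02163456,-0.99031733,0.13712596],[-0.9997098,0.01997538,-0.0134644],[0.01059489,-0.13737747,-0.9904621]])
K['side']=np.array([[436.9747,0,319.6526],[0,436.9747,244.3651],[0,0,1]]);E['side']=np.array([0.29133589,-1.0902904,0.41130022])
R['side']=np.array([[0.95832111,-0.11796611,0.26020116],[-0.28550863,-0.36270688,0.88708993],[-0.01026979,-0.92440668,-0.38127001]])
def pl(c,uv,z):
    d=R[c]@np.linalg.inv(K[c])@np.array([*uv,1]); return E[c]+d*(z-E[c][2])/d[2]
def proj(c,p):
    q=K[c]@(R[c].T@(np.asarray(p)-E[c])); return q[:2]/q[2]
E
cat > m.py <<'E'
from h import *
f=lambda x,y:(240+(x+.5)/5-.5,210+(y+.5)/5-.5)
A=pl('top',f(338,375),.085);B=pl('top',f(520,415),.085)
print('bar',A,B,np.linalg.norm(A-B),(A+B)/2)
C=pl('top',f(150,230),.081);D=pl('top',f(607,338),.081)
print('front',C,D,np.linalg.norm(C-D))
for a,b in((A,B),(C,D)): d=a-b; print('yaw',np.degrees(np.arctan2(-d[0],d[1])))
d=(C-D)[:2];y=d/np.linalg.norm(d);x=np.array([y[1],-y[0]])
Rc=np.array([x,y]).T
o1=((C+D)/2)[:2]-Rc@[-.079+0.001,0]
o2=((A+B)/2)[:2]-Rc@[-.118,-.03]
print(o1,o2)
o=(o1+o2)/2
for n,p in dict(bar=(-.118,-.03,.085),paddle=(-.102,.065,.065),hinge=(.08,0,.08)).items():
    w=[*(o+Rc@p[:2]),p[2]]; print(n,np.round(w,4),proj('top',w),proj('side',w))
print('x',x)
for q in ((95,365),(170,555),(230,540)): print('hex',pl('top',f(*q),.004))
E
python3 m.py
```

```text
bar [ 0.40856115 -0.2998246   0.085     ] [ 0.39094643 -0.37276236  0.085     ] 0.0750346333432915 [ 0.39975379 -0.33629348  0.085     ]
front [ 0.46932941 -0.22433993  0.081     ] [ 0.42148764 -0.40908769  0.081     ] 0.19084174103104654
yaw -13.577152507656937
yaw -14.518238854451468
[ 0.52091782 -0.33626749] [ 0.52150645 -0.33683265]
bar [ 0.3995 -0.336   0.085 ] [325.25154819 288.74691863] [262.01100267 252.50028333]
paddle [ 0.4388 -0.2481  0.065 ] [281.91114862 270.99536816] [274.11099472 243.05365909]
hinge [ 0.5987 -0.3566  0.08  ] [333.00139078 192.28061438] [364.74147644 246.34822483]
x [ 0.96806789 -0.25068818]
hex [ 0.41984882 -0.19391751  0.004     ]
hex [ 0.33799669 -0.22544314  0.004     ]
hex [ 0.34379631 -0.25115971  0.004     ]
```

Run:
```python
from h import *
for z in (0,.2,.3,.4):
  print(z,[np.round(pl('top',p,z),3) for p in ((195,225),(0,180),(165,197),(0,152))])
for p in ((300,228),(302,128),(299,97)): # side box corners
  print([np.round(pl('side',p,z),3) for z in (0,.2,.3)])
d=R['side']@np.linalg.inv(K['side'])@np.array([302,128,1]);print(d)
```

```text
0 [array([ 0.549, -0.055,  0.   ]), array([0.658, 0.375, 0.   ]), array([0.613, 0.012, 0.   ]), array([0.722, 0.379, 0.   ])]
0.2 [array([ 0.515, -0.098,  0.2  ]), array([0.607, 0.263, 0.2  ]), array([ 0.569, -0.042,  0.2  ]), array([0.66 , 0.266, 0.2  ])]
0.3 [array([ 0.498, -0.119,  0.3  ]), array([0.581, 0.206, 0.3  ]), array([ 0.547, -0.069,  0.3  ]), array([0.629, 0.209, 0.3  ])]
0.4 [array([ 0.481, -0.14 ,  0.4  ]), array([0.555, 0.15 , 0.4  ]), array([ 0.524, -0.095,  0.4  ]), array([0.598, 0.152, 0.4  ])]
[array([ 0.555, -0.005,  0.   ]), array([ 0.427, -0.533,  0.2  ]), array([ 0.363, -0.797,  0.3  ])]
[array([1.064, 1.949, 0.   ]), array([0.688, 0.471, 0.2  ]), array([ 0.5  , -0.268,  0.3  ])]
[array([1.809, 5.004, 0.   ]), array([1.071, 2.04 , 0.2  ]), array([0.702, 0.559, 0.3  ])]
[ 0.2529016   0.9952115  -0.13468831]
```

Call:
{"method": "servo_tool", "body": {
  "deltas": [
    {"slide": [0, 0, 0], "spin": 1},
    {"slide": [0, 0, 0], "spin": 1},
    {"slide": [0, 0, 0], "spin": 1},
    {"slide": [0, 0, 0], "spin": 1},
    {"slide": [0, 0, 0], "spin": 1},
    {"slide": [0, 0, 0], "spin": 1},
    {"slide": [0, 0, 0], "spin": 1},
    {"slide": [0, 0, 0], "spin": 1},
    {"slide": [0, 0, 0], "spin": 1},
    {"slide": [0, 0, 0], "spin": 1}
  ],
  "gripper": 173
}}

```text
time_s: 1.1
tcp_pos: [0.2571, 0.5651, 0.2148]
ee_rot: [[-0.306, -0.952, -0.006], [-0.952, 0.306, -0.014], [0.015, 0.001, -1.0]]
wrist_force: [0.8, 0.3, -0.1]
gripper_width: 0.328
```

Call:
{"method": "servo_tool", "body": {
  "deltas": [
    {"slide": [1, -0.6, -0.04], "spin": -0.4},
    {"slide": [1, -0.6, -0.04], "spin": 0},
    {"slide": [1, -0.6, -0.04], "spin": 0},
    {"slide": [1, -0.6, -0.04], "spin": 0},
    {"slide": [1, -0.6, -0.04], "spin": 0},
    {"slide": [1, -0.6, -0.04], "spin": 0},
    {"slide": [1, -0.6, -0.04], "spin": 0},
    {"slide": [1, -0.6, -0.04], "spin": 0},
    {"slide": [1, -0.6, -0.04], "spin": 0},
    {"slide": [1, -0.6, -0.04], "spin": 0}
  ]
}}

```text
time_s: 2.1
tcp_pos: [0.3371, 0.2746, 0.2235]
ee_rot: [[-0.249, -0.968, -0.011], [-0.968, 0.249, -0.024], [0.026, 0.005, -1.0]]
wrist_force: [0.7, 0.5, -0.3]
gripper_width: 0.321
```

Call:
{"method": "servo_tool", "body": {
  "deltas": [
    {"slide": [1, -0.4, -0.03], "spin": 0},
    {"slide": [1, -0.4, -0.03], "spin": 0},
    {"slide": [1, -0.4, -0.03], "spin": 0},
    {"slide": [1, -0.4, -0.03], "spin": 0},
    {"slide": [1, -0.4, -0.03], "spin": 0},
    {"slide": [1, -0.4, -0.03], "spin": 0},
    {"slide": [1, -0.4, -0.03], "spin": 0},
    {"slide": [1, -0.4, -0.03], "spin": 0},
    {"slide": [1, -0.4, -0.03], "spin": 0},
    {"slide": [1, -0.4, -0.03], "spin": 0}
  ]
}}

```text
time_s: 3.1
tcp_pos: [0.369, -0.0054, 0.2356]
ee_rot: [[-0.248, -0.969, -0.015], [-0.968, 0.248, -0.026], [0.029, 0.008, -1.0]]
wrist_force: [0.4, -0.4, -0.3]
gripper_width: 0.322
```

Call:
{"method": "servo_tool", "body": {
  "deltas": [
    {"slide": [1, -0.4, -0.03], "spin": 0},
    {"slide": [1, -0.4, -0.03], "spin": 0},
    {"slide": [1, -0.4, -0.03], "spin": 0},
    {"slide": [1, -0.4, -0.03], "spin": 0},
    {"slide": [1, -0.4, -0.03], "spin": 0},
    {"slide": [1, -0.4, -0.03], "spin": 0},
    {"slide": [1, -0.4, -0.03], "spin": 0},
    {"slide": [1, -0.4, -0.03], "spin": 0},
    {"slide": [1, -0.4, -0.03], "spin": 0},
    {"slide": [1, -0.4, -0.03], "spin": 0}
  ]
}}

```text
time_s: 4.1
tcp_pos: [0.4003, -0.2835, 0.247]
ee_rot: [[-0.249, -0.968, -0.02], [-0.968, 0.249, -0.023], [0.027, 0.013, -1.0]]
wrist_force: [-0.3, 0.6, -0.3]
gripper_width: 0.324
```

Call:
{"method": "servo_tool", "body": {
  "deltas": [
    {"slide": [0.8, -0.3, 0.8], "spin": 0},
    {"slide": [0.8, -0.3, 0.8], "spin": 0},
    {"slide": [0, 0, 0.8], "spin": 0},
    {"slide": [0, 0, 0], "spin": 0}
  ]
}}

```text
time_s: 4.5
tcp_pos: [0.4033, -0.3322, 0.1849]
ee_rot: [[-0.254, -0.967, -0.021], [-0.967, 0.255, -0.022], [0.027, 0.014, -1.0]]
wrist_force: [-0.7, -0.9, -0.2]
gripper_width: 0.322
```

Run:
```python
from station import sense, optics, r
import cv2
from h import *
s=sense(); print(s['tcp_pos'],s['time_s'],s['joints'])
for n in ["wrist","top"]:
    c=optics.capture(n); im=c["frame"][:,:,::-1].copy()
    cv2.imwrite(f"pics/{n}1.png",im)
    Kc,e,Rr=c["camera_matrix"],np.array(c["eye"]),np.array(c["rotation"])
    for w in ([0.3995,-.336,.085],[.4388,-.2481,.065],s['tcp_pos'],s['tcp_pos']+s['ee_rot'][:,2]*.1):
        q=Kc@(Rr.T@(np.array(w)-e)); print(n,q[:2]/q[2])
```

```text
[ 0.40333786 -0.33221606  0.18488157] 4.5 [-20.68950157  14.00976565 -17.73641581   1.87234953 -58.92130263
   4.9785195 ]
wrist [320.62893922 245.14986389]
wrist [299.03182552 364.60843657]
wrist [318.06170396 306.14139761]
wrist [318.58431422 248.10292365]
top [325.24567226 288.72677391]
top [281.93259891 270.97732735]
top [324.00350253 283.88281817]
top [324.4465941  287.85855298]
```

View pics/wrist1.png

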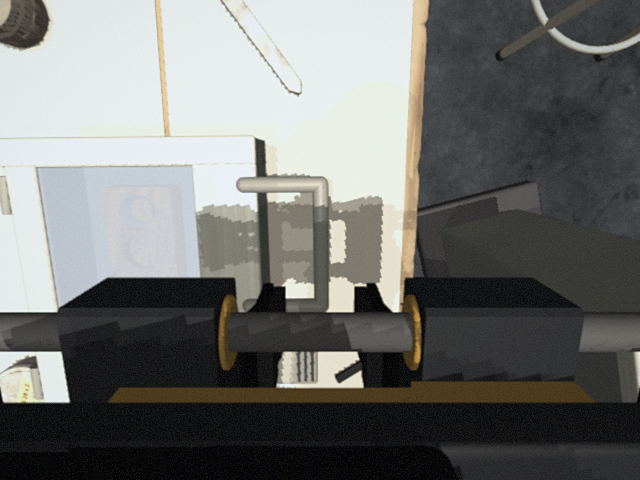

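Call:
{"method": "servo_tool", "body": {
  "deltas": [
    {"slide": [0, 0, 0.9], "spin": 0},
    {"slide": [0.1, 0.05, 0.9], "spin": 0},
    {"slide": [0, 0, 0.9], "spin": 0},
    {"slide": [0, 0, 0.8], "spin": 0},
    {"slide": [0, 0, 0.3], "spin": 0}
  ]
}}

```text
time_s: 5.1
tcp_pos: [0.4095, -0.3388, 0.1004]
ee_rot: [[-0.247, -0.969, 0.003], [-0.969, 0.246, -0.035], [0.034, -0.012, -0.999]]
wrist_force: [-0.4, -0.3, 0.3]
gripper_width: 0.322
```

Call:
{"method": "servo_tool", "body": {
  "deltas": [
    {"slide": [0, 0.4, 0], "spin": 0},
    {"slide": [0, 0, 0], "spin": 0}
  ]
}}

```text
time_s: 5.3
tcp_pos: [0.4001, -0.3359, 0.1017]
ee_rot: [[-0.245, -0.97, 0.004], [-0.969, 0.245, -0.036], [0.034, -0.013, -0.999]]
wrist_force: [-0.1, 0.1, 0.2]
gripper_width: 0.323
```

Call:
{"method": "servo_tool", "body": {
  "deltas": [
    {"slide": [0, 0.05, 0.6], "spin": 0},
    {"slide": [0, 0.05, 0.6], "spin": 0},
    {"slide": [0, 0, 0.2], "spin": 0},
    {"slide": [0, 0, 0], "spin": 0}
  ]
}}

```text
time_s: 5.7
tcp_pos: [0.4016, -0.3381, 0.0725]
ee_rot: [[-0.243, -0.97, 0.016], [-0.969, 0.242, -0.043], [0.037, -0.026, -0.999]]
wrist_force: [-0.4, -0.3, 0.6]
gripper_width: 0.324
```

Call:
{"method": "servo_tool", "body": {
  "deltas": [
    {"slide": [0, 0.05, 0.25], "spin": 0},
    {"slide": [0, 0, 0], "spin": 0}
  ]
}}

```text
time_s: 5.9
tcp_pos: [0.4016, -0.3385, 0.0677]
ee_rot: [[-0.243, -0.97, 0.02], [-0.969, 0.242, -0.044], [0.038, -0.03, -0.999]]
wrist_force: [-0.8, 0.4, 0.9]
gripper_width: 0.324
```

Call:
{"method": "servo_tool", "body": {
  "deltas": [
    {"slide": [0, 0, 0], "spin": 0},
    {"slide": [0, 0, 0], "spin": 0},
    {"slide": [0, 0, 0], "spin": 0},
    {"slide": [0, 0, 0], "spin": 0}
  ],
  "gripper": 255
}}

```text
time_s: 6.3
tcp_pos: [0.3999, -0.3383, 0.0685]
ee_rot: [[-0.243, -0.97, 0.016], [-0.969, 0.242, -0.043], [0.038, -0.026, -0.999]]
wrist_force: [-0.9, 0.1, -0.8]
gripper_width: 0.104
```

Call:
{"method": "servo_tool", "body": {
  "deltas": [
    {"slide": [0, 0, -0.2], "spin": 0},
    {"slide": [0, 0, -0.2], "spin": 0}
  ]
}}

```text
time_s: 6.5
tcp_pos: [0.4004, -0.3383, 0.0781]
ee_rot: [[-0.243, -0.97, 0.017], [-0.969, 0.242, -0.044], [0.038, -0.027, -0.999]]
wrist_force: [4.0, -5.3, -15.0]
gripper_width: 0.103
```

Call:
{"method": "servo_tool", "body": {
  "deltas": [
    {"slide": [0, 0, -0.1], "spin": 0}
  ]
}}

```text
time_s: 6.6
tcp_pos: [0.4004, -0.3382, 0.0789]
ee_rot: [[-0.244, -0.97, 0.018], [-0.969, 0.243, -0.043], [0.038, -0.028, -0.999]]
wrist_force: [5.0, -9.7, -23.6]
gripper_width: 0.106
```

The cover rose about 10 mm and stopped while the force climbed to 24 N, so the catch is holding. I'll let the cover down.

Call:
{"method": "servo_tool", "body": {
  "deltas": [
    {"slide": [0, 0, 0.15], "spin": 0},
    {"slide": [0, 0, 0.15], "spin": 0},
    {"slide": [0, 0, 0.1], "spin": 0}
  ]
}}

```text
time_s: 6.9
tcp_pos: [0.3999, -0.3383, 0.0684]
ee_rot: [[-0.245, -0.969, 0.016], [-0.969, 0.244, -0.042], [0.037, -0.026, -0.999]]
wrist_force: [-4.3, 5.0, 16.9]
gripper_width: 0.101
```

Call:
{"method": "servo_tool", "body": {
  "deltas": [
    {"slide": [0, 0, -0.03], "spin": 0},
    {"slide": [0, 0, 0], "spin": 0},
    {"slide": [0, 0, 0], "spin": 0}
  ],
  "gripper": 173
}}

```text
time_s: 7.2
tcp_pos: [0.4017, -0.3387, 0.0708]
ee_rot: [[-0.244, -0.97, 0.02], [-0.969, 0.243, -0.044], [0.038, -0.03, -0.999]]
wrist_force: [0.3, 0.4, 0.1]
gripper_width: 0.279
```

Call:
{"method": "servo_tool", "body": {
  "deltas": [
    {"slide": [0, 0, -0.6], "spin": 0},
    {"slide": [0, 0, -0.8], "spin": 0},
    {"slide": [0, 0, -0.8], "spin": 0},
    {"slide": [0, 0, 0], "spin": 0}
  ]
}}

```text
time_s: 7.6
tcp_pos: [0.4016, -0.3364, 0.1281]
ee_rot: [[-0.243, -0.97, 0.022], [-0.969, 0.242, -0.045], [0.038, -0.032, -0.999]]
wrist_force: [0.8, -0.1, 0.9]
gripper_width: 0.321
```

Call:
{"method": "servo_tool", "body": {
  "deltas": [
    {"slide": [-0.9, -0.1, 0], "spin": 0},
    {"slide": [-0.9, -0.1, 0], "spin": 0},
    {"slide": [-0.9, -0.1, 0], "spin": 0},
    {"slide": [-0.7, -0.1, 0], "spin": 0},
    {"slide": [0, 0, 0], "spin": 0}
  ],
  "gripper": 255
}}

```text
time_s: 8.1
tcp_pos: [0.4328, -0.254, 0.1236]
ee_rot: [[-0.246, -0.969, 0.023], [-0.969, 0.245, -0.045], [0.038, -0.034, -0.999]]
wrist_force: [0.5, -0.7, 0.5]
gripper_width: 0.019
```

Call:
{"method": "servo_tool", "body": {
  "deltas": [
    {"slide": [-0.37, 0.05, 0.8], "spin": 0},
    {"slide": [0, 0.05, 0.8], "spin": 0},
    {"slide": [0, 0, 0], "spin": 0}
  ]
}}

```text
time_s: 8.4
tcp_pos: [0.4338, -0.2463, 0.0817]
ee_rot: [[-0.245, -0.969, 0.025], [-0.969, 0.244, -0.045], [0.037, -0.035, -0.999]]
wrist_force: [-0.2, 0.6, -0.0]
gripper_width: 0.003
```

Run:
```python
from station import sense, optics, r
import cv2
s=sense(); print(s['tcp_pos'],s['time_s'])
c=optics.capture("side"); im=c["frame"][:,:,::-1][170:330,200:400]; cv2.imwrite("pics/s2.png",cv2.resize(im,(750,600),interpolation=cv2.INTER_CUBIC))
```

```text
[ 0.43375015 -0.24632043  0.08170747] 8.4
```

View pics/s2.png

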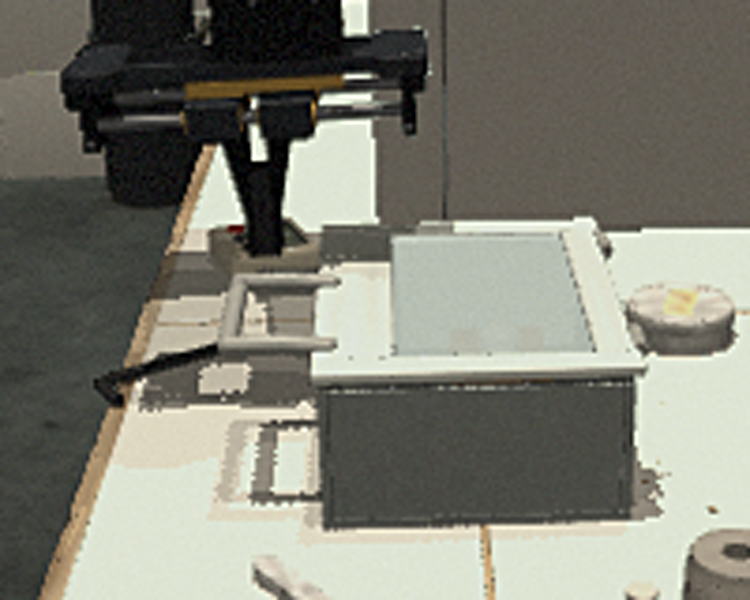

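The shut fingers, with tips near (265,250), stand over the paddle, clear of the cover edge and the bar. I'll press in small steps.

Call:
{"method": "servo_tool", "body": {
  "deltas": [
    {"slide": [0, 0.03, 0.4], "spin": 0},
    {"slide": [0, 0, 0.3], "spin": 0}
  ]
}}

```text
time_s: 8.65
tcp_pos: [0.436, -0.2484, 0.0665]
ee_rot: [[-0.245, -0.969, 0.031], [-0.969, 0.244, -0.047], [0.038, -0.042, -0.998]]
wrist_force: [0.2, 0.4, -0.1]
gripper_width: 0.002
```

Call:
{"method": "servo_tool", "body": {
  "deltas": [
    {"slide": [0, 0, 0.25], "spin": 0}
  ]
}}

```text
time_s: 8.75
tcp_pos: [0.4363, -0.2489, 0.0602]
ee_rot: [[-0.246, -0.969, 0.032], [-0.969, 0.244, -0.047], [0.038, -0.042, -0.998]]
wrist_force: [-0.9, 4.2, 4.6]
gripper_width: 0.003
```

Call:
{"method": "servo_tool", "body": {
  "deltas": [
    {"slide": [0, 0.05, 0.25], "spin": 0}
  ]
}}

```text
time_s: 8.85
tcp_pos: [0.437, -0.2491, 0.0544]
ee_rot: [[-0.246, -0.969, 0.036], [-0.969, 0.244, -0.047], [0.037, -0.046, -0.998]]
wrist_force: [1.5, 4.7, 9.0]
gripper_width: 0.009
```

Call:
{"method": "servo_tool", "body": {
  "deltas": [
    {"slide": [0, 0.05, 0.2], "spin": 0}
  ]
}}

```text
time_s: 8.95
tcp_pos: [0.438, -0.2488, 0.051]
ee_rot: [[-0.245, -0.969, 0.04], [-0.969, 0.243, -0.048], [0.037, -0.05, -0.998]]
wrist_force: [-4.8, 13.7, 26.6]
gripper_width: 0.006
```

Call:
{"method": "servo_tool", "body": {
  "deltas": [
    {"slide": [0, 0, 0.05], "spin": 0}
  ]
}}

```text
time_s: 9.05
tcp_pos: [0.438, -0.2486, 0.0516]
ee_rot: [[-0.244, -0.969, 0.04], [-0.969, 0.242, -0.048], [0.037, -0.05, -0.998]]
wrist_force: [-7.5, 6.0, 19.2]
gripper_width: 0.002
```

The paddle met its firm stop about 14 mm down. I'll retract and regrasp the bar.

Call:
{"method": "servo_tool", "body": {
  "deltas": [
    {"slide": [0, 0, -0.5], "spin": 0},
    {"slide": [0, 0, -0.9], "spin": 0},
    {"slide": [0, 0, -0.9], "spin": 0},
    {"slide": [0, 0, -0.9], "spin": 0},
    {"slide": [0, 0, 0], "spin": 0}
  ]
}}

```text
time_s: 9.55
tcp_pos: [0.4352, -0.2452, 0.1343]
ee_rot: [[-0.243, -0.969, 0.041], [-0.969, 0.241, -0.05], [0.038, -0.052, -0.998]]
wrist_force: [0.9, 1.0, -0.4]
gripper_width: 0.007
```

Call:
{"method": "servo_tool", "body": {
  "deltas": [
    {"slide": [0.9, 0.2, 0], "spin": 0},
    {"slide": [0.9, 0.1, 0], "spin": 0},
    {"slide": [0.9, 0.1, 0], "spin": 0},
    {"slide": [0.7, 0.1, 0], "spin": 0},
    {"slide": [0, 0, 0], "spin": 0}
  ],
  "gripper": 173
}}

```text
time_s: 10.05
tcp_pos: [0.4008, -0.3267, 0.1337]
ee_rot: [[-0.242, -0.969, 0.041], [-0.97, 0.24, -0.048], [0.037, -0.051, -0.998]]
wrist_force: [-0.3, 0.3, -0.2]
gripper_width: 0.296
```

Call:
{"method": "servo_tool", "body": {
  "deltas": [
    {"slide": [0.3, 0.1, 0.6], "spin": 0},
    {"slide": [0, 0.07, 0.7], "spin": 0},
    {"slide": [0, 0, 0], "spin": 0}
  ]
}}

```text
time_s: 10.35
tcp_pos: [0.3955, -0.3343, 0.0985]
ee_rot: [[-0.244, -0.969, 0.039], [-0.969, 0.242, -0.047], [0.036, -0.05, -0.998]]
wrist_force: [-0.3, 0.1, -0.1]
gripper_width: 0.32
```

Call:
{"method": "servo_tool", "body": {
  "deltas": [
    {"slide": [0, -0.15, 0.3], "spin": 0},
    {"slide": [0, 0.03, 0.6], "spin": 0},
    {"slide": [0, 0.03, 0.4], "spin": 0},
    {"slide": [0, 0, 0], "spin": 0}
  ]
}}

```text
time_s: 10.75
tcp_pos: [0.4015, -0.3359, 0.0654]
ee_rot: [[-0.242, -0.969, 0.042], [-0.97, 0.24, -0.049], [0.037, -0.052, -0.998]]
wrist_force: [-0.1, 1.2, 0.7]
gripper_width: 0.318
```

Call:
{"method": "servo_tool", "body": {
  "deltas": [
    {"slide": [0, 0, 0], "spin": 0},
    {"slide": [0, 0, 0], "spin": 0},
    {"slide": [0, 0, 0], "spin": 0},
    {"slide": [0, 0, 0], "spin": 0}
  ],
  "gripper": 255
}}

```text
time_s: 11.15
tcp_pos: [0.4011, -0.3356, 0.0663]
ee_rot: [[-0.241, -0.97, 0.04], [-0.97, 0.239, -0.048], [0.037, -0.051, -0.998]]
wrist_force: [-0.8, -1.7, -2.7]
gripper_width: 0.101
```

Call:
{"method": "servo_tool", "body": {
  "deltas": [
    {"slide": [0, 0, -0.2], "spin": 0},
    {"slide": [0, 0, -0.2], "spin": 0},
    {"slide": [0, 0, -0.2], "spin": 0}
  ]
}}

```text
time_s: 11.45
tcp_pos: [0.4022, -0.3358, 0.0823]
ee_rot: [[-0.241, -0.97, 0.044], [-0.97, 0.239, -0.05], [0.038, -0.055, -0.998]]
wrist_force: [3.2, -2.8, -3.7]
gripper_width: 0.104
```

The cover rises freely at about 4 N. Next I follow the arc.

Call:
{"method": "servo_tool", "body": {
  "deltas": [
    {"slide": [0.02, -0.11, -0.54], "spin": 0},
    {"slide": [0.02, -0.14, -0.53], "spin": 0},
    {"slide": [0.02, -0.18, -0.52], "spin": 0},
    {"slide": [0.02, -0.22, -0.51], "spin": 0}
  ]
}}

```text
time_s: 11.85
tcp_pos: [0.4153, -0.3391, 0.1377]
ee_rot: [[-0.242, -0.969, 0.044], [-0.97, 0.24, -0.05], [0.038, -0.055, -0.998]]
wrist_force: [2.2, -2.8, -4.6]
gripper_width: 0.1
```

Call:
{"method": "servo_tool", "body": {
  "deltas": [
    {"slide": [0.02, -0.26, -0.49], "spin": 0},
    {"slide": [0.02, -0.29, -0.47], "spin": 0},
    {"slide": [0.02, -0.33, -0.45], "spin": 0},
    {"slide": [0.02, -0.36, -0.42], "spin": 0},
    {"slide": [0.02, -0.39, -0.4], "spin": 0}
  ]
}}

```text
time_s: 12.35
tcp_pos: [0.4511, -0.3482, 0.1981]
ee_rot: [[-0.243, -0.969, 0.044], [-0.969, 0.241, -0.049], [0.037, -0.054, -0.998]]
wrist_force: [1.2, -2.6, -5.9]
gripper_width: 0.1
```

Call:
{"method": "servo_tool", "body": {
  "deltas": [
    {"slide": [0.02, -0.46, -0.36], "spin": 0},
    {"slide": [0.02, -0.46, -0.33], "spin": 0},
    {"slide": [0.02, -0.48, -0.3], "spin": 0},
    {"slide": [0.01, -0.48, -0.27], "spin": 0}
  ]
}}

```text
time_s: 12.75
tcp_pos: [0.489, -0.3577, 0.2323]
ee_rot: [[-0.245, -0.969, 0.028], [-0.969, 0.244, -0.041], [0.033, -0.037, -0.999]]
wrist_force: [-1.8, -1.3, -1.8]
gripper_width: 0.102
```

Call:
{"method": "servo_tool", "body": {
  "deltas": [
    {"slide": [0, -0.25, -0.1], "spin": 0},
    {"slide": [0, 0, 0], "spin": 0}
  ]
}}

```text
time_s: 12.95
tcp_pos: [0.4942, -0.359, 0.2358]
ee_rot: [[-0.245, -0.969, 0.025], [-0.969, 0.244, -0.041], [0.033, -0.034, -0.999]]
wrist_force: [0.0, -3.0, -5.2]
gripper_width: 0.1
```

Run:
```python
from station import sense, optics, r
import cv2
s=sense(); print(s['tcp_pos'],s['time_s'],s['wrist_force'],s['gripper_width'])
c=optics.capture("side"); im=c["frame"][:,:,::-1]; cv2.imwrite("pics/s3.png",im);im=im[140:332,220:476]; cv2.imwrite("pics/s3z.png",cv2.resize(im,(800,600),interpolation=cv2.INTER_CUBIC))
```

```text
[ 0.49415452 -0.35896365  0.23579838] 12.95 [ 0.00663022 -3.02871892 -5.15686738] 0.09983135934473374
```

View pics/s3z.png

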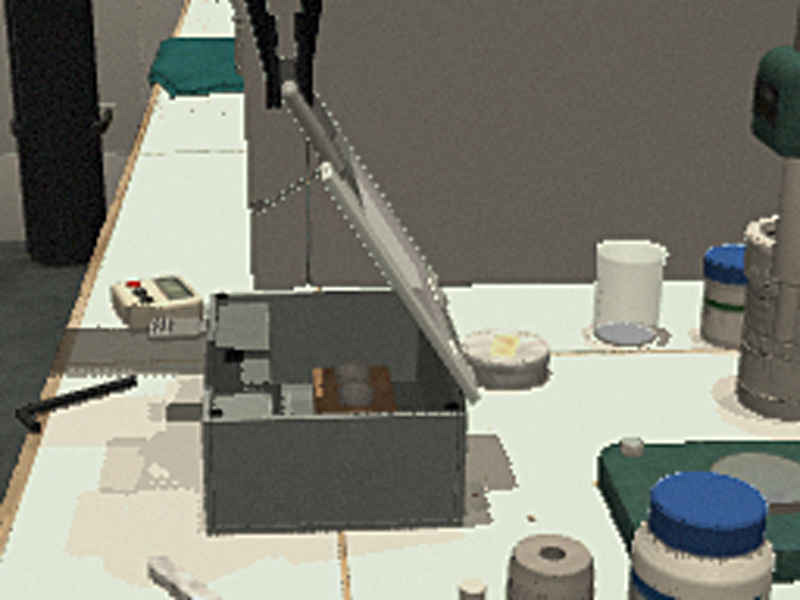

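Run:
```python
from h import *
cx=np.array([.968,-.251,0]);cy=np.array([.251,.968,0]);hg=np.array([.5987,-.3566,.08])
def onplane(uv,y):
    d=R['side']@np.linalg.inv(K['side'])@np.array([*uv,1]); p=E['side']+d*((hg+cy*y-E['side'])@cy)/(d@cy); q=p-hg; return q@cx,q[2]
f=lambda x,y:(220+(x+.5)/3.125-.5,140+(y+.5)/3.125-.5)
a=onplane(f(325,172),-.1);b=onplane(f(470,395),-.1);c=onplane(f(288,88),-.07)
print(a,b,c,np.degrees(np.arctan2(a[1]-b[1],b[0]-a[0])),np.degrees(np.arctan2(a[1],-a[0])),np.degrees(np.arctan2(c[1],-c[0]))-1.4)
for z in (.254,):print(proj('side',hg-cx*.095+np.array([0,0,.174])-cy*.07))
```

```text
(np.float64(-0.08421955798042786), np.float64(0.1348934753554757)) (np.float64(-0.0040159743696671175), np.float64(0.004511498860381061)) (np.float64(-0.1022585770656023), np.float64(0.17271334288571516)) 58.40253238650344 58.02176721839674 57.9714512867134
[316.18940065 166.97052227]
```

The picture puts the cover at about 58 degrees, so I'll nudge it 2 degrees more.

Call:
{"method": "servo_tool", "body": {
  "deltas": [
    {"slide": [0, -0.25, -0.13], "spin": 0},
    {"slide": [0, 0, -0.02], "spin": 0}
  ]
}}

```text
time_s: 13.2
tcp_pos: [0.4985, -0.3601, 0.2386]
ee_rot: [[-0.246, -0.969, 0.022], [-0.969, 0.245, -0.039], [0.033, -0.031, -0.999]]
wrist_force: [0.4, -3.2, -5.1]
gripper_width: 0.102
```

Run:
```python
from station import sense, optics, r
import cv2
s=sense(); print(s['tcp_pos'],s['time_s'],s['wrist_force'],s['gripper_width'])
for n in("side","top"):
  c=optics.capture(n); im=c["frame"][:,:,::-1]; cv2.imwrite(f"pics/{n}4.png",im)
  if n=="side": cv2.imwrite("pics/s4z.png",cv2.resize(im[140:332,220:476],(800,600),interpolation=cv2.INTER_CUBIC))
print(sense()['tcp_pos'],sense()['wrist_force'])
```

```text
[ 0.49853092 -0.36005818  0.23858756] 13.2 [ 0.35573115 -3.21455291 -5.07654683] 0.1019675855793141
[ 0.49796345 -0.35993844  0.23825095] [-0.75593354 -2.04143443 -3.70619003]
```

View pics/s4z.png

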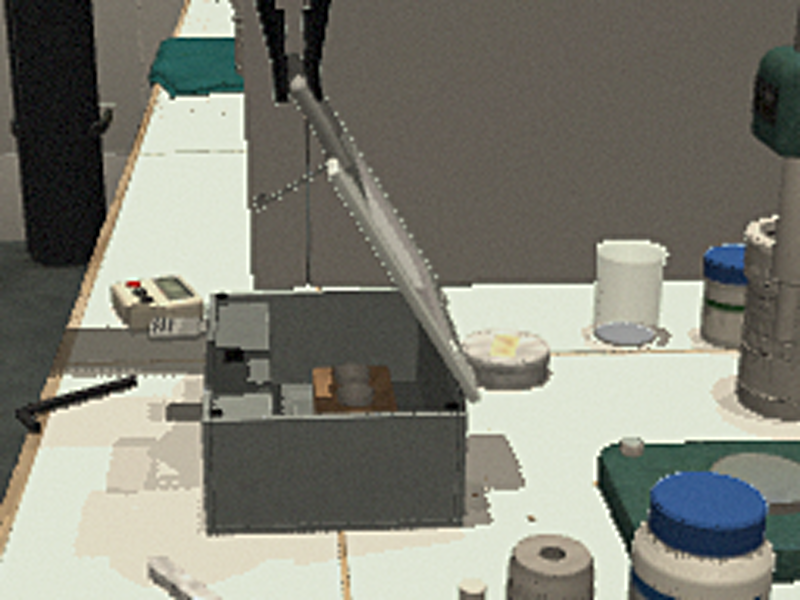

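View pics/top4.png

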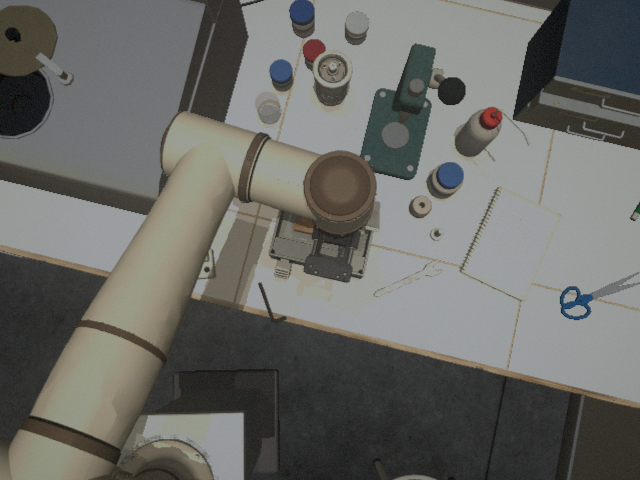

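Run:
```python
from station import sense, optics, r
print(r.finish_job()); s=sense(); print(s['time_s'],s['tcp_pos'],s['gripper_width'],s['wrist_force'])
```

```text
the job is handed in; nothing more can be done
None
the job is handed in; nothing more can be done
```

The case is open: the cover was at about 59.5° and still gripped by its pull bar when I handed the job in, at about 13 s. No verdict is reported.

- **Tug test:** the cover came up about 10 mm at the bar and stopped dead. The pull reached 24 N, well under the 60 N damage limit, so the catch was holding.
- **Release:** I let the cover down, then pressed the paddle to its firm stop, about 14 mm down. The push peaked at about 27 N vertical (30 N in all). The cover then rose freely at about 4–6 N.
- **Last checks:** the cover angle measured 58° in the side picture. A final 1.5° nudge, worked out from the arm's movement and not measured again in a picture, brought it to about 59.5°. The grip on the bar was steady.
- **Bystanders:** the hex key, spanner, die and punch look unmoved from above. The arm partly hid the timer there, but it looks unmoved in the side view.
- **Disagreements:** near the top of the swing, the cover angle worked out from the arm's position differed by 1–2° depending on the calculation. Its horizontal position was also about 7 mm off the ideal arc. I relied on the picture for the angle. The tool also tilted by up to about 4° from straight down, with no visible effect.

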